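Load the slide viewer and set its lamp lever

ROBOT

A 6-joint arm with a two-finger parallel gripper is mounted at the origin on the work surface. World frame = base frame: x ahead of the robot, y to its left, z up, the work surface at z = 0. Lengths are in m, angles in rad, forces in N, time in s.
With the tool pointing down it reaches from about 0.35 to 0.775 m from the base axis. Payload 7.3 kg.
Tool frame: the origin (TCP) lies at the very end of the fingers, on their centre line; the grasp point (between the pads) lies 19 mm behind it; z points along the fingers, y is the direction in which the jaws open and shut (so a half turn about z gives the same grasp; the last joint's range is limited). The gripper opens to 92 mm and grips with 3 to 60 N. Pads are 19 mm wide; open, the fingers measure 130 mm over their backs; the gripper's body (75 mm by 190 mm) begins 47 mm behind the grasp point.
Start: joints at [0.998, 0.342, 1.524, -0, 1.275, -0.146], TCP at [0.217, 0.478, 0.227] pointing down, gripper open.
Joint ranges: [-2.53, 2.53], [-0.77, 2.02], [0.04, 2.7], [-1, 4.14], [0.28, 2.66], [-3.11, 3.11]. Speed limits (rad/s): [2.57, 2.57, 3.14, 3.14, 3.14, 3.14].

INTERFACE

Orientations are given as [roll, pitch, yaw] about the fixed x, y, z axes, in that order (R = Rz(yaw) Ry(pitch) Rx(roll)).
In Python, from cell import observe, read_camera, camera_info, hand_in gives the robot as it stands.
- The arm moves only by the tool jog_arm, never from a script. Its argument "rows" is one flat list of numbers, 5 for each row, row after row: the finger opening in mm, from 0 to 91.8, then the shift along the tool's x, y, z in mm, then the turn about the tool's z in degrees. In form: [gripper, tx, ty, tz, roll, gripper, tx, ty, tz, roll, ...]. A call has 1 to 20 rows; each row shifts and turns the commanded pose from where the row before left it, along the tool's axes as they then stand; what a row does not reach is not made up. A row lasts 1/10 s, in which the tool goes at most 50 mm and 8.59 degrees, less where a joint would pass 70% of its speed; a pose out of reach is approached as far as the arm can. A call with a gripper value outside its range is refused whole. The fingers move at their own pace and stop on an object; "grip_force" is the grip in N (left out, the last holds). Time passes only in rows, so rows that do not move let the fingers close. It gives the time, the measured TCP pose, the force and the opening at its end, in the units of the state.
- observe(): the state, without advancing time (a new reading comes with each control period).
- read_camera(name): name is "scene" or "top" or "wrist"; returns (picture, depth): 480x640x3 uint8, red, green, blue; 480x640 float32, m along the optical axis (not along the pixel's ray), 0 where there is no reading.
- camera_info(name): a dict with "fx", "fy", "cx", "cy" (pixels), "extrinsics" (4x4, takes a point from camera to world coordinates); the wrist camera has in their place "tool_from_camera" (4x4, takes a point from camera to tool coordinates, whose origin is the TCP and whose axes are the flange's). Camera axes: x right, y up, looking along -z (the intrinsics and any distortion apply to the point x, -y, -z); pixel columns grow to the right and rows downward; lengths in m; the calibration is good to about 2 mm. A picture is of the moment at which its call begins: read the wrist's pose just before it. camera_info takes no time and is no camera call.
- hand_in(): hands the job in, once; it reports no verdict.
The state is a dict: "time": time; "qpos": joint angles; "qvel": joint speeds; "joint_efforts": joint torques, N m; "tool_pos": TCP position; "tool_rot": TCP orientation; "contact_force": force on the tool from outside, world axes, zero at the start; "torque": the same for the moment, N m; "opening": finger opening in m.
Only numpy, scipy, OpenCV 4.12 (cv2) and the standard library are available. Lean on these libraries where they do the work, as an engineer would, in place of code of your own. Each camera call takes 0.05 s, during which the arm holds its last target. There are 200 camera calls.

TASK

Carry the blue slide tray level to the slide viewer and lay it gently in the pocket, flat and fully home. Only then swing the dimmer lever from its off end up to the green index and leave it standing exactly in line with the index. Do not shift the index, and leave the yellow tray and everything else on the bench where it is.

Things in the scene. Friction and masses are not known exactly. Their poses are not given: they have to be found in the camera images.
- viewer: white slide viewer (light box), fixed to the bench, 150 mm in x, 190 mm in y, 58 mm high; origin at the centre of its underside. In its top is a rectangular pocket, 90 mm in x by 130 mm in y, 14 mm deep, with a 5 mm chamfer round the mouth
- pocket (a point): centre of the pocket's floor (44 mm above the bench), axes as the viewer's; the tray belongs with its origin here and its long side along the pocket's long side (y), either way round
- tray_blue: blue slide tray with four glass slides, loose, on the mat: plate 84 mm in x, 124 mm in y, 14 mm thick; origin at the centre of its underside. A grip rib stands across its middle: 60 mm long in x, 12 mm thick in y, its top 42 mm above the tray's underside. Fits the pocket with 3 mm to spare on each side. About 0.22 kg
- tray_yellow: yellow slide tray of the same shape; not wanted
- mat: light grey bench mat, 250 mm in x, 190 mm in y, 3 mm thick, fixed; the two trays lie on it
- dimmer: grey lamp dimmer box, fixed to the bench, 110 mm in x, 100 mm in y, 50 mm high; origin at the centre of its underside. The lever swings in its x-z plane (y = 0). At y = +17 to +23 mm stands a white quadrant plate with black ticks, 72 mm in radius about the hinge
- lever_hinge (a point): the hinge's centre, 50 mm above the bench, on the dimmer's axes; the hinge axis is the dimmer's y
- lever (a joint): lever angle in rad, 0 to 1.7: 0 is off, leaning 0.85 rad from upright towards the dimmer's -x; 0.85 is upright; grows towards +x. It stays where it is left (about 1 N at the knob moves it)
- lever_knob (a point): centre of the red ball knob, 28 mm diameter, 120 mm from the hinge on a 10 mm steel shaft; z axis points along the lever, away from the hinge
- index (a joint): angle in rad of the green index on the quadrant, with the same zero and sense as the lever: the lever is on the index when both angles are equal
- index_tip (a point): tip of the green index, 88 mm from the hinge and 20 mm to its +y side; z axis points radially from the hinge through the index. The index is 18 mm wide in y and is stiff, but can be pushed
- reagent: amber reagent bottle, upright, 56 mm diameter, 140 mm tall; stands about 120 mm from the dimmer's centre; loose, origin at the centre of its underside
- jar: clear specimen jar with red cap, upright, 48 mm diameter, 70 mm tall; just in front of the viewer; loose, origin at the centre of its underside
- marker: white and blue marker pen lying flat, 140 x 16 x 15 mm, long along its x; behind the viewer; loose, origin at the centre of its underside
- scanner: cream barcode scanner lying flat, 175 mm long in x (from -78 to +95 mm), up to 66 mm wide, 36 mm high; beyond the mat; loose, origin at the centre of its underside
- stainjar: upright rectangular glass staining jar with a green lid, 64 mm in x, 48 mm in y, 80 mm tall; loose, origin at the centre of its underside
- mouse: grey computer mouse, 100 x 58 x 30 mm; loose, origin at the centre of its underside
- wash: white wash bottle with blue cap, upright, 64 mm diameter, 165 mm tall; loose, origin at the centre of its underside
There are look-alikes about, which are no part of the job. Leave any black or red look-alike of the tray_blue alone.

How it is judged:
On the way, in this order (a step that is already met when the one before it is completed fails the run):
1. the blue tray lies in the viewer's pocket, flat and fully home, and is let go (horizontal distance between tray_blue and pocket below 0.006 m and z of tray_blue in the frame of pocket between -0.003 and 0.0025 m and angle between the y axis of tray_blue and the y axis of pocket, either way round below 0.06 rad and angle between tray_blue's own z axis and vertical below 0.03 rad and contact force between the fingers and tray_blue below 0.05 N), for 0.2 s.
2. the lever stands in line with the green index (angle between the z axis of lever_knob and the z axis of index_tip, either way round below 0.07 rad), for 0.2 s.
At the end, for the whole second after the job is handed in: The blue tray lies at rest in the pocket: its origin within 6 mm horizontally and 2.5 mm in height of the pocket's floor centre, square within 0.06 rad (either way round), level within 0.03 rad; and the lever rests within 0.07 rad (4 degrees) of the green index (horizontal distance between tray_blue and pocket below 0.006 m and z of tray_blue in the frame of pocket between -0.003 and 0.0025 m and angle between the y axis of tray_blue and the y axis of pocket, either way round below 0.06 rad and angle between tray_blue's own z axis and vertical below 0.03 rad and angle between the z axis of lever_knob and the z axis of index_tip, either way round below 0.07 rad and linear speed of tray_blue below 0.01 m/s and velocity of joint lever between -0.03 and 0.03 rad/s); the robot touches nothing.
It fails at once if the blue tray is tilted more than 0.35 rad (angle between tray_blue's own z axis and vertical above 0.35 rad).
It fails at once if the blue tray strikes or is pressed on the viewer with more than 50 N (contact force between tray_blue and viewer above 50 N).
It fails at once if the green index is shifted more than 5 mm (distance of index_tip from where it was at the start of the episode above 0.005 m).
It fails at once if the yellow tray or another loose thing on the bench is shifted more than 15 mm (distance of any of tray_yellow, reagent, jar, marker, scanner, stainjar, mouse, wash from where it was at the start of the episode above 0.015 m).
It also fails if it takes over 64 s, if anything falls off the work surface, if the arm or the gripper's body presses on something with over 40 N, if the wrist force passes 120 N, or if a joint passes its speed limit or range.

## Working session

There is one attempt and no reset: what is moved stays moved. The work goes in short steps, Python scripts to look and compute and a tool call to move; the robot and the scene stay as the last step left them, time stands still between calls to the robot, and variables do not carry over. Pictures are saved under pics/ and viewed, about 8 in all and at most 12, crops included, and the job is handed in when it is done.

Besides the shell and the picture viewer there is one more tool, called after "Emit:" as name(argument=value, ...) on one line, values as JSON. jog_arm: Moves the arm, as the interface text tells. Its arguments: {"type":"object","properties":{"rows":{"type":"array","items":{"type":"number"}},"grip_force":{"type":"number"}},"required":["rows"]}

```bash
mkdir -p pics
cat > h.py <<'E'
import numpy as np, cv2
from cell import *
def grab(n):
    s=observe(); p,d=read_camera(n); return s,p,d
def cloud(n,d,s=None):
    c=camera_info(n); v,u=np.mgrid[0:480,0:640]
    P=np.stack([(u-c['cx'])/c['fx']*d,-(v-c['cy'])/c['fy']*d,-d],-1)
    T=ext(n,s); return P@T[:3,:3].T+T[:3,3]
def R(r):
    from scipy.spatial.transform import Rotation as Q
    return Q.from_euler('xyz',r).as_matrix()
def ext(n,s=None):
    c=camera_info(n)
    if n!='wrist': return np.array(c['extrinsics'])
    T=np.eye(4);T[:3,:3]=R(s['tool_rot']);T[:3,3]=s['tool_pos']
    return T@np.array(c['tool_from_camera'])
def ray(n,u,v,z,s=None):
    c=camera_info(n);T=ext(n,s)
    d=T[:3,:3]@np.array([(u-c['cx'])/c['fx'],-(v-c['cy'])/c['fy'],-1]);o=T[:3,3]
    return o+d*(z-o[2])/d[2]
def save(n,p): cv2.imwrite('pics/'+n+'.png',p[...,::-1])
E
python3 - <<'E'
from h import *
for n in('top','scene'):
    s,p,d=grab(n);save(n+'0',p);np.savez('pics/'+n+'0',p=p,d=d)
    print(camera_info(n))
print(observe(),camera_info('wrist'))
E
```

```text
{'fx': 443.8609716638099, 'fy': 443.8609716638099, 'cx': 324.7396447547064, 'cy': 239.6680910090247, 'extrinsics': array([[-0.01815422,  0.99620746, -0.08509477,  0.44629186],
       [-0.99947498, -0.01579746,  0.02828778, -0.02250538],
       [ 0.02683621,  0.08556364,  0.99597123,  1.23019745],
       [ 0.        ,  0.        ,  0.        ,  1.        ]])}
{'fx': 611.0818530041511, 'fy': 611.0818530041511, 'cx': 317.1663223583442, 'cy': 244.90792221449067, 'extrinsics': array([[-0.21884362, -0.58894907,  0.77797587,  1.54651683],
       [ 0.97568526, -0.12221527,  0.18193871,  0.1933567 ],
       [-0.0120721 ,  0.79887572,  0.60137496,  0.86417645],
       [ 0.        ,  0.        ,  0.        ,  1.        ]])}
{'time': 0.1, 'qpos': array([ 9.97966387e-01,  3.42636652e-01,  1.52489568e+00,  1.59996391e-05,
        1.27536714e+00, -1.46004358e-01]), 'qvel': array([-0.0007632 , -0.00089737, -0.00146907, -0.00060839,  0.00167024,
       -0.00093169]), 'joint_efforts': array([ 1.69724590e-03, -4.31998801e+01, -2.44696534e+01,  7.19673978e-02,
        5.24833391e-02, -9.80269715e-05]), 'tool_pos': array([0.21713209, 0.47762055, 0.22613196]), 'tool_rot': array([-3.14030196e+00, -2.05262437e-04,  2.71476227e+00]), 'contact_force': array([ 0.48761733, -0.3149439 , -0.4525044 ]), 'torque': array([-0.01331882, -0.00912527, -0.00428553]), 'opening': 0.09208075631612275} {'fx': 415.2335002325851, 'fy': 415.2335002325851, 'cx': 320.9270421172336, 'cy': 233.33477709744355, 'tool_from_camera': array([[ 6.97297046e-04,  9.52342905e-01,  3.05028696e-01,
         8.34018354e-02],
       [ 9.99999411e-01, -9.17613132e-04,  5.78915108e-04,
        -5.88638278e-04],
       [ 8.31224033e-04,  3.05028113e-01, -9.52342984e-01,
        -1.57326439e-01],
       [ 0.00000000e+00,  0.00000000e+00,  0.00000000e+00,
         1.00000000e+00]])}
```

View pics/top0.png

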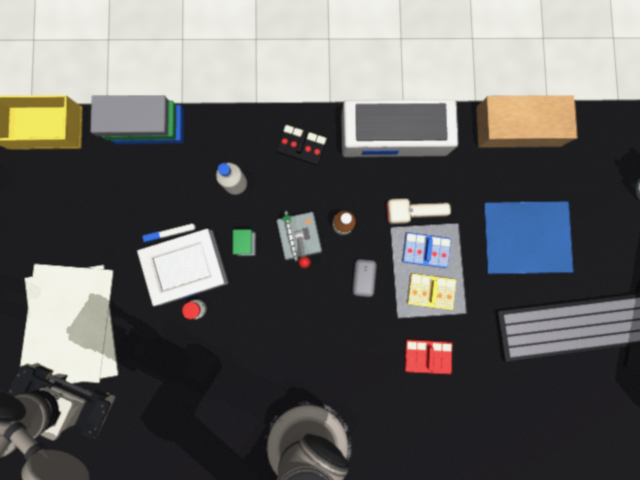

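View pics/scene0.png

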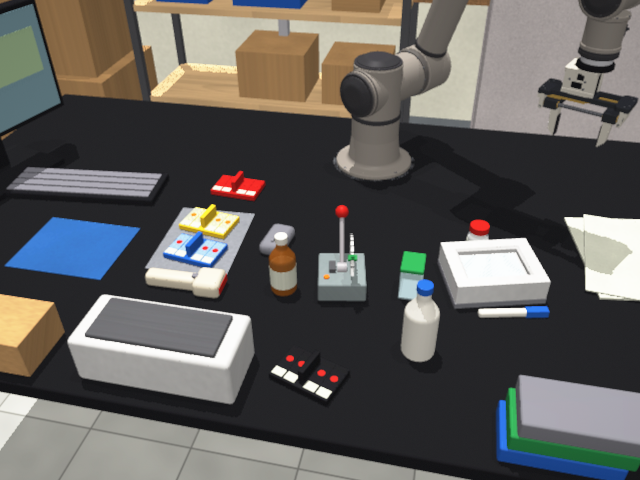

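Top view: blue tray at (427,249), yellow below it at (432,292), viewer at (182,267), dimmer at (299,236) with its knob at (304,262) (leaning towards the robot), green index at about (287,215). Now I measure these.

```bash
cat > m.py <<'E'
from h import *
f=np.load('pics/top0.npz');p,d=f['p'],f['d'];C=cloud('top',d)
hsv=cv2.cvtColor(p,cv2.COLOR_RGB2HSV);H,S,V=[hsv[...,i].astype(int) for i in range(3)]
z=C[...,2]
def box(u0,u1,v0,v1):
    m=np.zeros((480,640),bool);m[v0:v1,u0:u1]=1;return m
def rect(m,name):
    q=C[m][:,:2].astype(np.float32);r=cv2.minAreaRect(q*1000);print(name,m.sum(),np.round(r[0],1),np.round(r[1],1),round(r[2],1),'z',np.percentile(z[m],[5,50,95]).round(4))
rect(box(398,460,228,271)&(z>.011)&(z<.03),'blue plate')
rect(box(398,460,228,271)&(z>.035)&(z<.06),'blue rib')
rect(box(398,460,271,314)&(z>.011)&(z<.03),'yellow plate')
rect(box(130,232,222,310)&(z>.051)&(z<.065),'viewer')
rect(box(150,215,240,295)&(z>.035)&(z<.049),'pocket')
rect(box(272,325,205,262)&(z>.043)&(z<.055),'dimmer')
k=box(290,320,250,280)&((H<8)|(H>172))&(S>150)&(V>100);rect(k,'knob')
g=box(270,310,200,240)&(H>45)&(H<85)&(S>120)&(V>60);rect(g,'index');print(C[g].round(4)[:25])
for n,b in dict(reagent=(330,358,205,238),jar=(180,208,295,322),marker=(140,198,222,244),stain=(230,258,226,258),wash=(212,250,158,196),mouse=(350,380,256,300),scan=(386,452,196,224)).items():
    m=box(*b)&(z>.008);rect(m,n)
E
python3 m.py
```

```text
blue plate 1232 [ 517.4 -342.9] [138.1  84.5] 81.5 z [0.0135 0.0179 0.022 ]
blue rib 115 [ 518.  -336.5] [13.2 59.6] 80.9 z [0.0386 0.0443 0.0485]
yellow plate 1255 [ 404.8 -342.1] [133.  84.] 81.1 z [0.0137 0.0177 0.0219]
viewer 2532 [461.8 318.1] [194.5 192. ] 16.6 z [0.0534 0.0577 0.0616]
pocket 1681 [472. 306.] [121.7 162.2] 16.8 z [0.0407 0.0443 0.0479]
dimmer 1177 [561.2  13.8] [110.1  99.6] 11.4 z [0.0459 0.0499 0.0535]
knob 102 [470.7  -4.6] [54.6 26.3] 10.5 z [0.1448 0.1529 0.1581]
index 29 [532.5  17.2] [189.1  16. ] 19.9 z [0.0022 0.1154 0.1243]
[[ 6.0480e-01  4.4800e-02  1.2140e-01]
 [ 6.0420e-01  4.2000e-02  1.2600e-01]
 [ 6.0740e-01  4.0800e-02  1.0330e-01]
 [ 6.2190e-01  4.3800e-02  1.1000e-03]
 [ 6.2150e-01  4.0800e-02  3.8000e-03]
 [ 6.1930e-01  5.4900e-02  7.0000e-04]
 [ 6.0230e-01  4.4800e-02  1.2130e-01]
 [ 6.0220e-01  4.2300e-02  1.2190e-01]
 [ 6.0220e-01  3.9800e-02  1.2180e-01]
 [ 6.0340e-01  3.7700e-02  1.1320e-01]
 [ 6.0350e-01  3.5300e-02  1.1200e-01]
 [ 6.0110e-01  5.0500e-02  1.1250e-01]
 [ 6.0080e-01  4.7800e-02  1.1390e-01]
 [ 6.0000e-01  4.5000e-02  1.1
[... 215 characters left out ...]
01  4.5400e-02  1.1300e-01]
 [ 5.9780e-01  4.2600e-02  1.1740e-01]
 [ 5.9810e-01  4.0200e-02  1.1490e-01]
 [ 5.9740e-01  3.7500e-02  1.1920e-01]
 [ 5.9790e-01  3.5200e-02  1.1540e-01]
 [ 5.9480e-01  4.7400e-02  1.2130e-01]]
reagent 417 [527.1 -81.6] [ 55.1 192.4] 69.8 z [0.0433 0.0981 0.1413]
jar 374 [394.  152.6] [ 65.4 359.7] 6.3 z [0.0189 0.0683 0.073 ]
marker 565 [537. 201.] [476.8  73.8] 76.7 z [0.0104 0.0175 0.0605]
stain 539 [516.9  77.2] [233.6  71.9] 71.8 z [0.0295 0.0794 0.0834]
wash 682 [600.8  81.9] [367.9  61.3] 43.5 z [0.0247 0.1115 0.1658]
mouse 769 [ 451.5 -107.7] [167.9  99.5] 83.2 z [0.0202 0.0287 0.0335]
scan 1050 [ 581.6 -195.3] [105.5 426. ] 24.1 z [0.0216 0.0314 0.0387]
```

```bash
cat >> h.py <<'E'
def go(x,y,z,yaw_deg):
    s=observe();t=s['tool_pos'];ps=s['tool_rot'][2];w=np.radians(yaw_deg)
    dy=(w-ps+np.pi)%(2*np.pi)-np.pi; D=(np.array([x,y,z])-t)*1000
    for n,a in(('now',ps),('after turn',w)):
        print(n,'t=%.2f'%s['time'],'shift',np.round([D[0]*np.cos(a)+D[1]*np.sin(a),D[0]*np.sin(a)-D[1]*np.cos(a),-D[2]],1),'roll',round(-np.degrees(dy),2))
E
sed -i "s/^z=C/z=np.where(d>0,C[...,2],-1) #/" m.py
cat >> m.py <<'E'
print('---');q=box(130,232,222,310)&(z>.051)&(z<.065)
n,l,st,ce=cv2.connectedComponentsWithStats(q.astype(np.uint8));q=l==1+st[1:,4].argmax();rect(q,'viewer')
q=box(160,206,244,290)&(z>.038)&(z<.049)
rect(q,'pocket');g=g&(z>.09);rect(g,'index')
go(.518,-.3365,.26,170.9)
E
python3 m.py | sed -n '1,6p;/---/,$p'
```

```text
blue plate 1232 [ 517.4 -342.9] [138.1  84.5] 81.5 z [0.0135 0.0179 0.022 ]
blue rib 115 [ 518.  -336.5] [13.2 59.6] 80.9 z [0.0386 0.0443 0.0485]
yellow plate 1255 [ 404.8 -342.1] [133.  84.] 81.1 z [0.0137 0.0177 0.0219]
viewer 2532 [461.8 318.1] [194.5 192. ] 16.6 z [0.0534 0.0577 0.0616]
pocket 1681 [472. 306.] [121.7 162.2] 16.8 z [0.0407 0.0443 0.0479]
dimmer 1177 [561.2  13.8] [110.1  99.6] 11.4 z [0.0459 0.0499 0.0535]
---
viewer 2520 [482.6 324.3] [150.9 192.2] 16.7 z [0.0534 0.0577 0.0615]
pocket 1524 [482.  321.7] [120.2 119.5] 89.9 z [0.0408 0.0443 0.0478]
index 25 [599.8  41.7] [13.  14.7] 25.6 z [0.1121 0.1156 0.1219]
now t=0.10 shift [-610.9 -616.5  -33.9] roll -15.36
after turn t=0.10 shift [-425.8 -756.3  -33.9] roll -15.36
```

Emit:
jog_arm(rows=[91,0,0,-17,-7.7,91,0,0,-17,-7.7,91,-23,-41,0,0,91,-23,-41,0,0,91,-23,-41,0,0,91,-23,-41,0,0,91,-23,-41,0,0,91,-23,-41,0,0,91,-23,-41,0,0,91,-23,-41,0,0,91,-23,-41,0,0,91,-23,-41,0,0,91,-23,-41,0,0,91,-23,-41,0,0,91,-23,-41,0,0,91,-23,-41,0,0,91,-23,-41,0,0,91,-23,-41,0,0,91,-23,-41,0,0,60,-23,-41,0,0])

```text
time: 2.1
tool_pos: [0.5102, -0.3178, 0.2602]
tool_rot: [3.141, -0.001, 2.983]
contact_force: [0.1, 0.4, -0.2]
opening: 0.0869
```

Emit:
jog_arm(rows=[50,-12,-18,10,0,50,0,0,10,0,50,0,0,0,0,50,0,0,0,0])

```text
time: 2.5
tool_pos: [0.5187, -0.3345, 0.2406]
tool_rot: [3.141, -0.001, 2.984]
contact_force: [0.5, -0.1, -0.0]
opening: 0.0556
```

```bash
cat > w.py <<'E'
from h import *
s,p,d=grab('wrist');save('w1',p);C=cloud('wrist',d,s);np.savez('pics/w1',C=C,p=p)
z=np.where(d>0,C[...,2],-1);xy=np.hypot(C[...,0]-.518,C[...,1]+.3365)<.08
hsv=cv2.cvtColor(p,cv2.COLOR_RGB2HSV);bl=(hsv[...,0]>95)&(hsv[...,0]<130)&(hsv[...,1]>100)
for n,m in(('rib',xy&(z>.04)&(z<.05)),('plate',xy&(z>.012)&(z<.024)&(C[...,1]>-.4025))):
    k,l,st,_=cv2.connectedComponentsWithStats(m.astype(np.uint8));q=m if n=='plate' else l==1+st[1:,4].argmax()
    print(n,q.sum(),cv2.minAreaRect(C[q][:,:2].astype(np.float32)*1000),np.percentile(z[q],[5,50,95]))
go(.518,-.3365,.026,170.9);print(s['tool_pos'],s['opening'])
E
python3 w.py
```

```text
rib 918 ((516.7966918945312, -338.71905517578125), (11.513185501098633, 60.0071907043457), 81.11003875732422) [0.04264609 0.04411061 0.04540011]
plate 11310 ((498.7694091796875, -335.8440856933594), (124.45333099365234, 120.93546295166016), 81.0438003540039) [0.01529761 0.0169087  0.01831663]
now t=2.55 shift [  0.7  -2.  215.3] roll 0.11
after turn t=2.55 shift [  0.7  -2.  215.3] roll 0.11
[ 0.51872808 -0.33454044  0.24056862] 0.055555907112097416
```

View pics/w1.png

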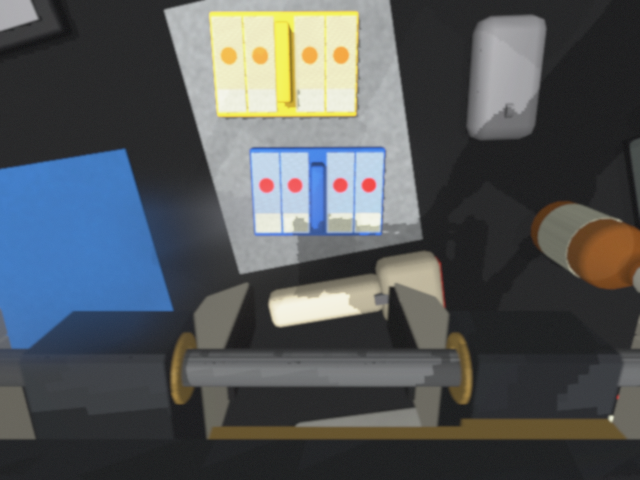

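The wrist view shows the blue tray with its rib at (318,198), square between the fingers at (222,300) and (425,300). Descend and grip.

Emit:
jog_arm(rows=[50,1.1,-3.9,20,-0.1,50,0,0,40,0,50,0,0,40,0,50,0,0,40,0,50,0,0,30,0,50,0,0,20,0,50,0,0,15,0,50,0,0,11.5,0,50,0,0,0,0,0,0,0,0,0,0,0,0,0,0,0,0,0,0,0,0,0,0,0,0,0,0,0,0,0,0,0,0,0,0,0,0,0,0,0,0], grip_force=25)

```text
invalid input
```

Emit:
jog_arm(rows=[0,0,0,-5,0,0,0,0,-10,0,0,0,0,-15,0,0,0,0,-15,0,0,0,0,0,0])

```text
time: 3.05
tool_pos: [0.5199, -0.3361, 0.2894]
tool_rot: [-3.138, 0.005, 2.984]
contact_force: [-0.0, 0.1, -0.2]
opening: 0.0147
```

The first call was refused because I miscounted the row numbers, so the second only raised the empty gripper. Redoing the descent.

Emit:
jog_arm(rows=[50,0,0,10,0,50,0,0,20,0,50,0,0,10,0,50,0,0,0,0,50,0,0,0,0], grip_force=25)

```text
time: 3.55
tool_pos: [0.519, -0.3356, 0.2454]
tool_rot: [3.141, -0.001, 2.984]
contact_force: [1.0, -0.1, 0.6]
opening: 0.0485
```

```bash
python3 -c "
from h import *
go(.517,-.3382,.024,171.1);s=observe();print(s['tool_pos'],s['tool_rot'],s['opening'])"
```

```text
now t=3.55 shift [  1.6  -2.8 221.4] roll -0.15
after turn t=3.55 shift [  1.6  -2.8 221.4] roll -0.15
[ 0.51900362 -0.33563905  0.24543191] [ 3.14113095e+00 -5.68958965e-04  2.98357767e+00] 0.048473542813733304
```

Emit:
jog_arm(rows=[50,1.6,-2.8,26,0,50,0,0,40,0,50,0,0,40,0,50,0,0,40,0,50,0,0,30,0,50,0,0,20,0,50,0,0,15,0,50,0,0,10,0,50,0,0,0,0,50,0,0,0,0])

```text
time: 4.55
tool_pos: [0.5176, -0.3386, 0.0256]
tool_rot: [-3.141, 0.001, 2.984]
contact_force: [-0.9, -0.9, -0.1]
opening: 0.05
```

Emit:
jog_arm(rows=[0,0,0,0,0,0,0,0,0,0,0,0,0,0,0,0,0,0,0,0,0,0,0,0,0,0,0,0,0,0,0,0,0,0,0,0,0,0,0,0,0,0,0,0,0])

```text
time: 5.45
tool_pos: [0.5171, -0.3381, 0.0248]
tool_rot: [3.141, 0.0, 2.984]
contact_force: [-0.1, 1.7, 1.6]
opening: 0.0117
```

Emit:
jog_arm(rows=[0,0,0,-5,0,0,0,0,-10,0,0,0,0,-20,0,0,0,0,-30,0,0,0,0,-40,0,0,0,0,-40,0,0,0,0,-40,0,0,0,0,-30,0,0,0,0,-20,0,0,0,0,-10,0,0,0,0,0,0,0,0,0,0,0])

```text
time: 6.65
tool_pos: [0.5166, -0.3379, 0.2686]
tool_rot: [3.141, -0.002, 2.984]
contact_force: [-0.2, 0.2, -2.3]
opening: 0.0117
```

```bash
python3 -c "
from h import *
s=observe();print(s['tool_pos'],s['tool_rot'],s['opening'],s['contact_force'])
go(.4826,.3243,.25,196.7)"
```

```text
[ 0.516625   -0.33789373  0.26856217] [ 3.14053462e+00 -1.59348023e-03  2.98354069e+00] 0.011678567943928159 [-0.23631431  0.24904067 -2.28909662]
now t=6.65 shift [137.8 648.6  18.6] roll -25.76
after turn t=6.65 shift [-157.7  644.    18.6] roll -25.76
```

Emit:
jog_arm(rows=[0,2.1,10,0,0,0,4.2,20,0,0,0,6.4,30,0,0,0,8.5,40,0,0,0,8.5,40,0,0,0,8.5,40,0,0,0,8.5,40,0,0,0,8.5,40,0,0,0,8.5,40,0,0,0,8.5,40,0,0,0,8.5,40,0,0,0,8.5,40,0,0,0,8.5,40,0,0,0,8.5,40,0,0,0,8.5,40,0,0,0,8.5,40,0,0,0,8.5,40,0,0,0,8.5,40,0,0,0,3.8,18,0,0,0,2.3,10.6,0,0])

```text
time: 8.65
tool_pos: [0.4794, 0.3667, 0.2682]
tool_rot: [-3.14, -0.002, 2.986]
contact_force: [0.4, -0.5, -1.8]
opening: 0.0117
```

Emit:
jog_arm(rows=[0,0,0,0,-2.5,0,0,0,0,-5,0,0,0,0,-5.3,0,0,0,0,-5.3,0,0,0,0,-5,0,0,0,0,-2.5,0,0,0,0,0,0,0,0,0,0,0,0,0,0,0])

```text
time: 9.55
tool_pos: [0.4808, 0.3645, 0.2695]
tool_rot: [-3.141, -0.0, -2.854]
contact_force: [0.4, -1.0, -1.1]
opening: 0.0115
```

```bash
cat > v.py <<'E'
from h import *
import sys
s,p,d=grab('wrist');save(sys.argv[1],p);C=cloud('wrist',d,s);z=np.where(d>0,C[...,2],-1)
print(s['tool_pos'],s['tool_rot'],s['opening'])
near=np.hypot(C[...,0]-.4826,C[...,1]-.3243)<.14
def rc(n,m):
    k,l,st,_=cv2.connectedComponentsWithStats(m.astype(np.uint8));q=l==1+st[1:,4].argmax()
    r=cv2.minAreaRect(C[q][:,:2].astype(np.float32)*1000);print(n,q.sum(),np.round(r[0],1),np.round(r[1],1),round(r[2],2),np.percentile(z[q],[5,50,95]).round(4))
rc('viewer top',near&(z>.054)&(z<.062));rc('pocket',near&(z>.038)&(z<.048))
rc('plate',near&(z>.25)&(z<.27)if s['tool_pos'][2]>.2 else near&(abs(z-(s['tool_pos'][2]-.0078))<.004))
go(.4826,.3243,.25,196.7)
E
python3 v.py w2
```

```text
[0.4808165  0.36453604 0.26954078] [-3.14147999e+00 -4.11727614e-04 -2.85410084e+00] 0.011529302395248924
viewer top 11996 [454.5 315. ] [ 93.3 191. ] 17.09 [0.0555 0.0573 0.0586]
pocket 9490 [468.7 319. ] [ 61.3 130.7] 16.53 [0.0424 0.0438 0.0451]
plate 27243 [463.3 358.8] [ 48.5 124. ] 16.43 [0.2585 0.2616 0.2627]
now t=9.60 shift [  9.8 -39.2  19.6] roll -0.21
after turn t=9.60 shift [  9.9 -39.1  19.6] roll -0.21
```

View pics/w2.png

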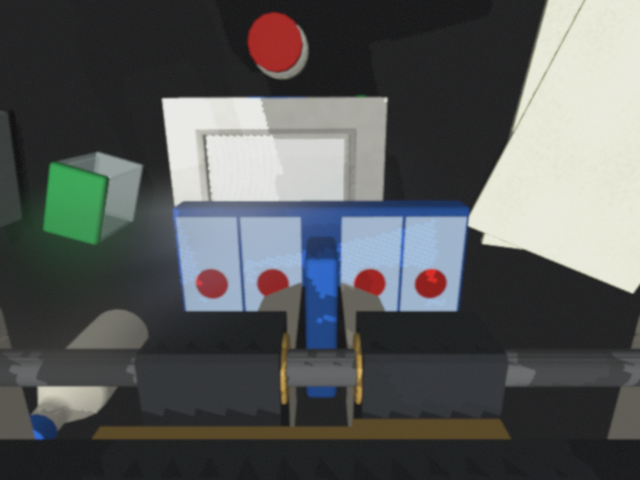

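The picture shows the tray square between the fingers at (322,260) and the pocket at (277,170). I had sent one row too many, so the arm is 40 mm past in y. I'll correct that, descend to about 30 mm over the viewer, and look again.

Emit:
jog_arm(rows=[0,2,-8,0,-0.2,0,4,-16,0,0,0,3,-11,0,0,0,1,-4.4,0,0,0,0,0,20,0,0,0,0,35,0,0,0,0,35,0,0,0,0,35,0,0,0,0,20,0,0,0,0,12,0,0,0,0,0,0,0,0,0,0,0,0,0,0,0,0])

```text
time: 10.9
tool_pos: [0.4836, 0.3246, 0.1143]
tool_rot: [3.141, 0.003, -2.849]
contact_force: [-0.9, -1.1, -1.0]
opening: 0.0116
```

```bash
python3 v.py w3
```

```text
[0.48356427 0.32464072 0.11430193] [ 3.14100894e+00  2.94726728e-03 -2.84940719e+00] 0.011602847972010593
viewer top 30934 [466.  318.6] [117.2 191.3] 16.76 [0.0559 0.0573 0.0584]
pocket 6648 [447.5 313. ] [ 16.1 130.9] 16.7 [0.0425 0.0437 0.0449]
plate 25890 [466.3 318.9] [ 48.8 124.4] 16.96 [0.1048 0.1063 0.1074]
now t=10.95 shift [ 9.000e-01 -1.000e-01 -1.358e+02] roll 0.04
after turn t=10.95 shift [ 9.000e-01 -1.000e-01 -1.358e+02] roll 0.04
```

View pics/w3.png

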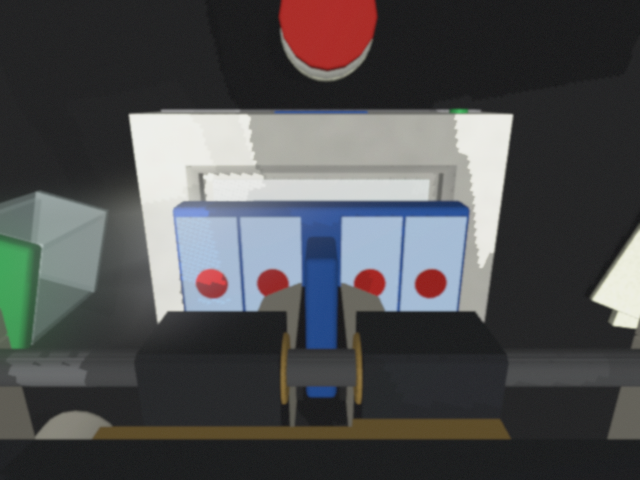

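In this view the tray is centred over the pocket to within about 1 mm and 0.3°. Descend.

Emit:
jog_arm(rows=[0,0.7,-0.2,8,0,0,0,0,8,0,0,0,0,8,0,0,0,0,6,0,0,0,0,3,0,0,0,0,2,0,0,0,0,2,0,0,0,0,0,0,0,0,0,0,0])

```text
time: 11.85
tool_pos: [0.4822, 0.3239, 0.0759]
tool_rot: [3.141, 0.0, -2.849]
contact_force: [-0.2, -0.4, -1.3]
opening: 0.0116
```

Emit:
jog_arm(rows=[0,0,0,2,0,0,0,0,2,0,0,0,0,2,0,0,0,0,0,0,0,0,0,0,0])

```text
time: 12.35
tool_pos: [0.482, 0.3238, 0.0697]
tool_rot: [3.142, -0.0, -2.849]
contact_force: [0.2, -0.8, -1.5]
opening: 0.0119
```

Underside is now at about 48 mm, inside the pocket and without contact. Continue gently.

Emit:
jog_arm(rows=[0,0,0,1,0,0,0,0,1,0,0,0,0,1,0,0,0,0,0,0,0,0,0,0,0])

```text
time: 12.85
tool_pos: [0.482, 0.3238, 0.0667]
tool_rot: [3.142, -0.0, -2.849]
contact_force: [0.4, 1.5, -2.2]
opening: 0.0118
```

Emit:
jog_arm(rows=[0,0,0,0.5,0,0,0,0,0.5,0,0,0,0,0,0,0,0,0,0,0])

```text
time: 13.25
tool_pos: [0.4821, 0.3239, 0.0658]
tool_rot: [3.142, 0.0, -2.849]
contact_force: [0.2, 0.8, -0.4]
opening: 0.0119
```

Emit:
jog_arm(rows=[0,0,0,0.5,0,0,0,0,0,0,14,0,0,0,0,18,0,0,0,0,25,0,0,0,0,40,0,0,0,0,40,0,0,0,0,40,0,0,0,0,40,0,0,-5,0,40,0,0,-15,0,40,0,0,-30,0,40,0,0,-40,0,40,0,0,-40,0,40,0,0,-40,0,40,0,0,0,0])

```text
time: 14.75
tool_pos: [0.4844, 0.3251, 0.242]
tool_rot: [3.14, 0.012, -2.849]
contact_force: [1.7, 0.8, -0.0]
opening: 0.0405
```

```bash
cat > c.py <<'E'
from h import *
s,p,d=grab('wrist');save('w4',p);C=cloud('wrist',d,s);z=np.where(d>0,C[...,2],-1)
near=np.hypot(C[...,0]-.482,C[...,1]-.3238)<.14;ux=np.array([np.cos(.2932),np.sin(.2932)]);uy=np.array([-ux[1],ux[0]])
hsv=cv2.cvtColor(p,cv2.COLOR_RGB2HSV).astype(int);bl=(hsv[...,0]>95)&(hsv[...,0]<130)&(hsv[...,1]>70)
def rc(n,m):
    k,l,st,_=cv2.connectedComponentsWithStats(m.astype(np.uint8));q=l==1+st[1:,4].argmax()
    r=cv2.minAreaRect(C[q][:,:2].astype(np.float32)*1000);c=np.array(r[0]);print(n,q.sum(),'centre ux,uy',(c@ux).round(1),(c@uy).round(1),np.round(r[1],1),round(r[2],2),np.percentile(z[q],[5,50,95]).round(4))
    A=np.c_[C[q][:,:2],np.ones(q.sum())];print('  tilt',np.linalg.lstsq(A,z[q],rcond=None)[0][:2].round(4))
g=(z>.054)&(z<.062)&near
rc('frame',g&~bl);rc('tray',g&bl);rc('rib',near&(z>.08)&(z<.092)&bl)
E
python3 c.py
```

```text
frame 22538 centre ux,uy 554.6 170.1 [150.3 190.8] 16.71 [0.0554 0.0572 0.0585]
  tilt [-0.0015 -0.0006]
tray 2744 centre ux,uy 554.5 170.2 [ 83.5 124. ] 16.78 [0.0557 0.0573 0.0586]
  tilt [ 0.0044 -0.0007]
rib 1165 centre ux,uy 554.4 170.2 [59.4 11.9] 16.4 [0.0834 0.0851 0.0863]
  tilt [0.0021 0.0099]
```

View pics/w4.png

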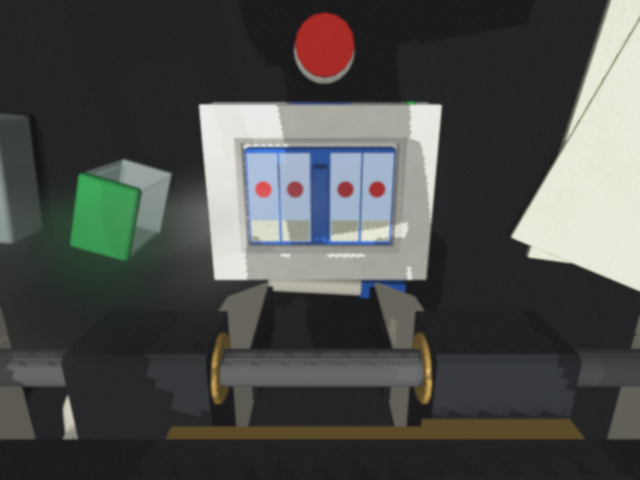

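The tray is home: its centre is within 0.2 mm of the frame's, level and flush, and released. Next, the dimmer.

```bash
python3 -c "
from h import *
go(.575,.02,.30,191.4)"
```

```text
now t=14.80 shift [-1.00e-01 -3.18e+02 -6.12e+01] roll 5.35
after turn t=14.80 shift [ -29.8 -316.6  -61.2] roll 5.35
```

Emit:
jog_arm(rows=[60,0,0,-20,2.7,60,0,0,-40,2.7,60,-3,-32,0,0,60,-3,-32,0,0,60,-3,-32,0,0,60,-3,-32,0,0,60,-3,-32,0,0,60,-3,-32,0,0,60,-3,-32,0,0,60,-3,-32,0,0,60,-3,-32,0,0,60,-3,-28,0,0,60,0,0,0,0,60,0,0,0,0,60,0,0,0,0])

```text
time: 16.3
tool_pos: [0.5732, 0.0208, 0.2946]
tool_rot: [3.141, -0.001, -2.943]
contact_force: [0.4, 0.9, 0.1]
opening: 0.0601
```

```bash
cat > d.py <<'E'
from h import *
import sys
s,p,d=grab('wrist');save(sys.argv[1],p);C=cloud('wrist',d,s);z=np.where(d>0,C[...,2],-1)
print(s['time'],s['tool_pos'],s['tool_rot'])
near=np.hypot(C[...,0]-.561,C[...,1]-.014)<.15
hsv=cv2.cvtColor(p,cv2.COLOR_RGB2HSV).astype(int);H,S,V=hsv[...,0],hsv[...,1],hsv[...,2]
def big(m):
    k,l,st,_=cv2.connectedComponentsWithStats(m.astype(np.uint8));return l==1+st[1:,4].argmax()
q=big(near&(z>.046)&(z<.054));r=cv2.minAreaRect(C[q][:,:2].astype(np.float32)*1000);print('dimmer',q.sum(),r)
a=np.radians(11.5);ux=np.array([np.cos(a),np.sin(a)]);uy=np.array([-ux[1],ux[0]]);h=np.array([.561,.0138])
def loc(P): e=P[:,:2]-h;return np.c_[e@ux,e@uy,P[:,2]-.05]*1000
k=big(near&((H<8)|(H>172))&(S>130)&(V>60)&(z>.08));P=C[k]
A=np.c_[2*P,np.ones(len(P))];c=np.linalg.lstsq(A,(P**2).sum(1),rcond=None)[0];print('knob n',k.sum(),'c',c[:3],'r',np.sqrt(c[3]+c[:3]@c[:3]),'loc',loc(c[None,:3]),'z max',P[:,2].max(),'px',np.argwhere(k).mean(0))
g=big(near&(H>45)&(H<85)&(S>100)&(V>50)&(z>.07));L=loc(C[g]);print('index',g.sum(),'px',np.argwhere(g).mean(0));print(np.percentile(L,[2,25,50,75,98],axis=0).round(1))
rr=np.hypot(L[:,0],L[:,2]);an=np.arctan2(L[:,0],L[:,2]);print('radius',np.percentile(rr,[2,50,98]),'ang+.85',(np.percentile(an,[5,25,50,75,95])+.85).round(3))
lk=loc(c[None,:3])[0];print('lever',np.arctan2(lk[0],lk[2])+.85,np.hypot(lk[0],lk[2]))
E
python3 d.py w5
```

```text
16.3 [0.57317334 0.02078007 0.29463569] [ 3.14075941e+00 -1.07728339e-03 -2.94291107e+00]
dimmer 6025 ((563.1900024414062, -3.2540130615234375), (109.32095336914062, 67.41045379638672), 11.372602462768555)
knob n 1278 c [ 0.48534714 -0.00245059  0.14223713] r 0.013591296247076912 loc [[-77.37394864  -0.84159809  92.23713037]] z max 0.15720870588754138 px [ 89.88341158 313.67057903]
index 1987 px [192.8792149  464.32712632]
[[-20.6 119.7  27. ]
 [ -4.6 129.   28.6]
 [ 10.9 135.6  29.2]
 [ 25.4 142.1  29.7]
 [ 39.6 148.9  30.8]]
radius [28.23643265 33.21986218 49.012037  ] ang+.85 [0.288 0.693 1.201 1.566 1.757]
lever 0.1520095133206103 120.39275786260701
```

View pics/w5.png

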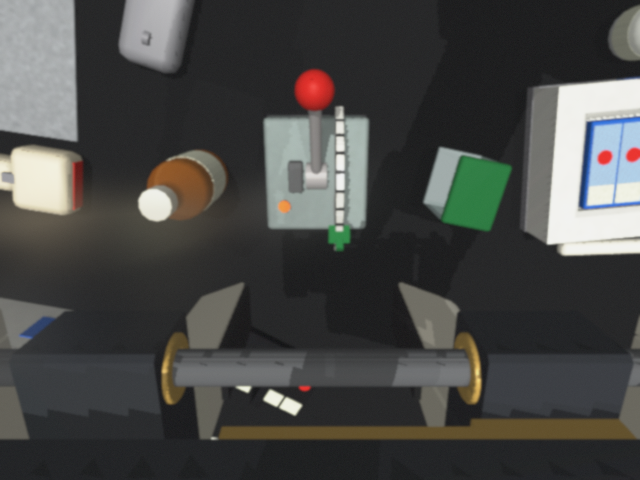

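The knob is at (314,90), with the lever near the off end at about 0.15 rad. The index is at (338,238); my mask picked the staining jar's lid instead. Re-measuring the index on the saved view's pixels.

```bash
sed -i "s/(S>100)&(V>50)&(z>.07)/(S>80)\&(V>40)\&(z>.07)\&(np.abs((C[...,:2]-h)@uy)<.05)/" d.py; python3 d.py w6
```

```text
16.35 [0.57320305 0.02096973 0.29487911] [ 3.14098684e+00 -6.73527905e-04 -2.94238076e+00]
dimmer 6030 ((563.3898315429688, -3.1477890014648438), (109.47888946533203, 67.41929626464844), 11.411903381347656)
knob n 1278 c [ 0.48531488 -0.00243619  0.14231366] r 0.01355216251530417 loc [[-77.40269155  -0.82105702  92.31365984]] z max 0.1571001898069368 px [ 89.67057903 313.56964006]
index 371 px [236.56603774 338.08894879]
[[32.9 10.4 56.7]
 [37.  14.6 62.2]
 [39.8 18.8 64.6]
 [44.1 23.3 66.7]
 [49.6 27.6 73.2]]
radius [65.83082182 76.76822851 87.13429016] ang+.85 [1.366 1.376 1.397 1.424 1.481]
lever 0.15223498845957906 120.46986533338273
```

```bash
cat >> d.py <<'E'
h=h+ux*-.0012;L=loc(C[g]);rr=np.hypot(L[:,0],L[:,2]);an=np.arctan2(L[:,0],L[:,2])+.85
for lo in range(62,92,3):
    m=(rr>=lo)&(rr<lo+3)
    if m.sum()>3:print(lo,m.sum(),'ang',np.percentile(an[m],[5,50,95]).round(3),'arc mm',((np.percentile(an[m],[5,50,95])-1.4)*(lo+1.5)).round(1),'y',np.percentile(L[m,1],[5,50,95]).round(1))
lk=loc(c[None,:3])[0];print('lever',np.arctan2(lk[0],lk[2])+.85,np.hypot(lk[0],lk[2]))
E
python3 d.py w7|tail -9
```

```text
65 16 ang [1.376 1.388 1.404] arc mm [-1.6 -0.8  0.3] y [11.9 20.  27.8]
68 34 ang [1.373 1.385 1.396] arc mm [-1.8 -1.  -0.2] y [10.9 15.1 27.6]
71 43 ang [1.379 1.386 1.397] arc mm [-1.5 -1.  -0.2] y [10.4 16.3 26.7]
74 66 ang [1.381 1.392 1.435] arc mm [-1.4 -0.6  2.7] y [10.5 18.4 26.6]
77 134 ang [1.39  1.431 1.515] arc mm [-0.8  2.4  9. ] y [11.1 18.9 27.2]
80 17 ang [1.416 1.424 1.435] arc mm [1.3 2.  2.9] y [16.2 18.7 21.3]
83 27 ang [1.414 1.428 1.439] arc mm [1.2 2.4 3.3] y [16.1 19.5 22. ]
86 35 ang [1.423 1.447 1.487] arc mm [2.  4.1 7.7] y [17.  19.4 22. ]
lever 0.16010369865669005 119.71821118722255
```

The index's centre line is at about 1.45 rad, from the block and tip extents; the lever is at 0.16. I'll grasp the knob, jaws along the hinge axis, and carry it along its arc.

```bash
python3 -c "
from h import *
go(.4853,-.0024,.20,191.4)"
```

```text
now t=16.45 shift [90.9 -5.5 95.2] roll 0.03
after turn t=16.45 shift [90.9 -5.5 95.2] roll 0.03
```

Emit:
jog_arm(rows=[44,10,0,0,0,44,30,-2,0,0,44,30,-2,0,0,44,21,-1.5,0,0,44,0,0,20,0,44,0,0,30,0,44,0,0,30,0,44,0,0,15,0,44,0,0,0,0,44,0,0,0,0,44,0,0,0,0], grip_force=5)

```text
time: 17.55
tool_pos: [0.486, -0.0033, 0.2015]
tool_rot: [-3.141, 0.002, -2.943]
contact_force: [0.5, -0.7, -0.0]
opening: 0.0441
```

```bash
python3 -c "
from h import *
s=observe();print(s['contact_force'],s['opening'],s['tool_pos']);go(.4853,-.0024,.128,191.4)"
```

```text
[ 0.49111022 -0.67370271 -0.04828828] 0.044117035147896236 [ 0.48600626 -0.00334275  0.20152932]
now t=17.55 shift [ 0.5  1.1 73.5] roll -0.03
after turn t=17.55 shift [ 0.5  1.1 73.5] roll -0.03
```

Emit:
jog_arm(rows=[44,0.5,1,15,0,44,0,0,20,0,44,0,0,20,0,44,0,0,12,0,44,0,0,6,0,44,0,0,0,0,36,0,0,0,0,32,0,0,0,0,20,0,0,0,0,20,0,0,0,0,20,0,0,0,0,20,0,0,0,0], grip_force=5)

```text
time: 18.75
tool_pos: [0.4845, -0.0021, 0.1273]
tool_rot: [3.141, -0.0, -2.943]
contact_force: [-2.3, 4.5, 2.9]
opening: 0.0271
```

```bash
python3 -c "
from h import *
s=observe();print(s['contact_force'],s['opening'],s['tool_pos'])
a=.16-.85;e=1.45-.85
k=np.linspace(a,e,21);x=120*np.sin(k);z=120*np.cos(k)
for i in range(20): print(round(-(x[i+1]-x[i]),1),0,round(-(z[i+1]-z[i]),1))"
```

```text
[-2.26341941  4.47357927  2.89231776] 0.027090722932180927 [ 0.4845046  -0.00206861  0.12733116]
-6.1 0 -4.7
-6.4 0 -4.3
-6.7 0 -3.9
-6.9 0 -3.5
-7.1 0 -3.0
-7.3 0 -2.5
-7.5 0 -2.1
-7.6 0 -1.6
-7.7 0 -1.1
-7.7 0 -0.6
-7.7 0 -0.1
-7.7 0 0.4
-7.7 0 0.9
-7.6 0 1.4
-7.5 0 1.9
-7.4 0 2.4
-7.2 0 2.8
-7.0 0 3.3
-6.8 0 3.7
-6.5 0 4.2
```

Emit:
jog_arm(rows=[20,-6.1,0.5,-4.7,0,20,-6.4,0,-4.3,0,20,-6.7,0,-3.9,0,20,-6.9,0,-3.5,0,20,-7.1,0,-3.0,0,20,-7.3,0,-2.5,0,20,-7.5,0,-2.1,0,20,-7.6,0,-1.6,0,20,-7.7,0,-1.1,0,20,-7.7,0,-0.6,0,20,0,0,0,0])

```text
time: 19.85
tool_pos: [0.5559, 0.0124, 0.1547]
tool_rot: [3.141, 0.002, -2.943]
contact_force: [-0.6, 5.4, 3.2]
opening: 0.0277
```

Emit:
jog_arm(rows=[20,-7.7,0,-0.1,0,20,-7.7,0,0.4,0,20,-7.7,0,0.9,0,20,-7.6,0,1.4,0,20,-7.5,0,1.9,0,20,-7.4,0,2.4,0,20,-7.2,0,2.8,0,20,-7.0,0,3.3,0,20,-6.8,0,3.7,0,20,-6.5,0,4.2,0,20,0,0,0,0,20,0,0,0,0])

```text
time: 21.05
tool_pos: [0.6275, 0.0269, 0.1335]
tool_rot: [3.141, 0.003, -2.943]
contact_force: [1.0, 5.0, 0.9]
opening: 0.0271
```

```bash
python3 -c "
from h import *
s=observe();print(s['contact_force'],s['opening'],s['tool_pos'])
a=np.radians(11.5);ux=np.array([np.cos(a),np.sin(a)]);e=s['tool_pos'][:2]*1000-[559.8,13.6]
x=e@ux;print('local x',x,'y',e@[-ux[1],ux[0]],'lever from x',.85+np.arcsin(x/120))"
```

```text
[0.96013277 4.97998848 0.92785408] 0.02712173669541221 [0.62753671 0.02693252 0.13352567]
local x 69.03495419768582 y -0.4396608654693759 lever from x 1.4629602199480103
```

Release, lift clear, and look from the earlier spot.

Emit:
jog_arm(rows=[30,0,0,0,0,36,0,0,0,0,44,0,0,0,0,44,0,0,0,0,44,0,0,-10,0,44,0,0,-25,0,44,0,0,-40,0,44,0,0,-45,0,44,0,0,-40,0,44,20,0,0,0,44,20,0,0,0,44,10,0,0,0,44,0,0,0,0,44,0,0,0,0,44,0,0,0,0])

```text
time: 22.55
tool_pos: [0.5775, 0.0165, 0.2938]
tool_rot: [-3.142, 0.0, -2.944]
contact_force: [-0.2, 0.5, -0.2]
opening: 0.0436
```

```bash
python3 d.py w8
```

```text
22.55 [0.57748937 0.01651852 0.29376329] [-3.14152028e+00  4.89767482e-04 -2.94353080e+00]
dimmer 6280 ((563.4028930664062, -3.080341339111328), (109.55565643310547, 67.7381591796875), 11.371757507324219)
knob n 972 c [0.62527731 0.02600081 0.14970721] r 0.01354596606463531 loc [[65.41937409 -0.85896402 99.70720836]] z max 0.16399218789703063 px [276.90843621 321.23765432]
index 384 px [232.92708333 344.39322917]
[[32.9 10.1 57.6]
 [36.9 14.4 62. ]
 [40.  18.6 64.3]
 [43.9 23.6 66.4]
 [49.1 27.8 72.7]]
radius [66.42892965 76.59451216 87.12966997] ang+.85 [1.365 1.376 1.398 1.427 1.486]
lever 1.430661839268136 119.25276477033933
65 18 ang [1.377 1.385 1.4  ] arc mm [-1.5 -1.  -0. ] y [11.  15.  26.8]
68 35 ang [1.369 1.386 1.401] arc mm [-2.1 -1.   0.1] y [10.2 15.3 27.5]
71 42 ang [1.379 1.391 1.407] arc mm [-1.5 -0.6  0.5] y [10.2 16.5 27.1]
74 81 ang [1.38  1.392 1.468] arc mm [-1.5 -0.6  5.1] y [10.1 19.3 27. ]
77 136 ang [1.386 1.433 1.52 ] arc mm [-1.1  2.6  9.5] y [11.  19.3 27.3]
80 18 ang [1.415 1.424 1.433] arc mm [1.2 1.9 2.7] y [16.7 19.2 21.8]
83 23 ang [1.412 1.426 1.439] arc mm [1.1 2.2 3.3] y [16.6 19.1 21.5]
86 31 ang [1.418 1.446 1.477] arc mm [1.6 4.  6.8] y [16.6 19.2 21.6]
lever 1.4390288432948664 119.91525508954128
```

View pics/w8.png

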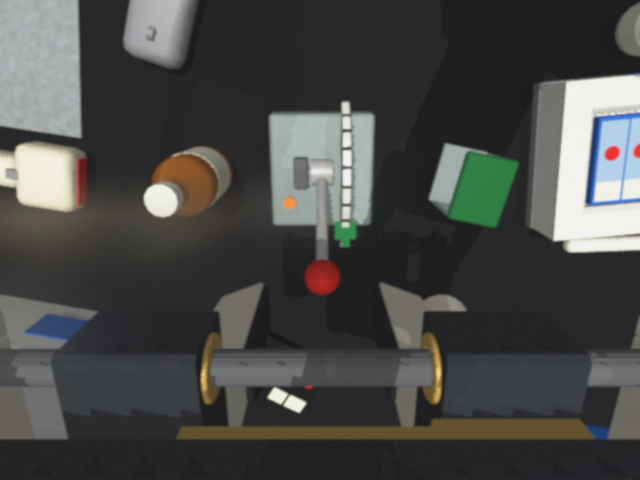

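The lever reads 1.439 rad and the index about 1.45, well inside the 0.07 tolerance; the index is unmoved, and the tray still sits in the pocket. Handing in.

```bash
python3 -c "
from h import *
s=observe();print(s['time'],s['contact_force'],s['opening']);print(hand_in())"
```

```text
22.6 [ 0.1087444   0.01883243 -0.69959879] 0.04406651380825584
the job is handed in; nothing more can be done
None
```

I laid the blue tray in the viewer's pocket and let it go. After that I carried the dimmer lever by its knob from about 0.16 rad to the green index, and handed the job in at 22.6 s. No verdict is reported.

**Tray:** after release, a close view put its centre within about 0.2 mm of the viewer's centre. It was square to about 0.1° and flush with the viewer's top. The plate measured level to under 0.005 rad. The narrow rib gave 0.010, which I put down to depth noise; both are under the 0.03 limit.

**Lever:** it stands at about 1.44 rad against an index of about 1.45, where the tolerance is 0.07. The index measured the same before and after. The gripper was open and clear of everything.

**Slips:**
- One move call was refused because I miscounted the numbers, so the next call only raised the empty gripper.
- One carry ran 40 mm too far, high above the bench, and I corrected it before lowering the tray.

**Not checked:** I did not measure the yellow tray and the other loose things again at the end. No reading suggested the arm had touched any of them.

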